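# Hang the rinsed mug on the carousel over the drip tray

## Task

The mug standing on the counter has just been rinsed and must hang up to drip. Turn the mug carousel gently until its one empty arm points straight out over the middle of the drip tray, then hang the wet mug by its handle in the dip of that arm, and leave it hanging there at rest. The three dry mugs must stay on their arms, and the other things on the counter must be left alone.

Things in the scene. Friction and masses are not known exactly. Their poses are not given: they have to be found in the camera images.
- drip_tray: shallow rectangular steel drip tray with a ribbed floor, 116 mm (its x) by 190 mm (its y), rim 12 mm high, fixed on the surface in front of the mug carousel. Origin: centre of its underside; its -x side is the front, towards the robot, and the carousel's axis stands 120 mm from the origin on its +x side.
- carousel: mug carousel: fixed wooden foot 118 mm across, steel stem, turning crown of four equal hairpin arms at right angles, each two 5 mm steel wires side by side, 15 mm wide overall. Each runs nearly level to a dip at 95 mm radius (height 200 mm), then rises to its rounded end at 125 mm radius (height 219 mm). Finial up to 248 mm. Three arms carry mugs, one is empty. Origin: on the axis at the surface.
- crown (a joint): angle of the turning crown about its upright axis, rad, 0 at the start, growing anticlockwise seen from above; it turns freely either way with a little bearing friction (about 0.12 N m, so 1 to 1.5 N at an arm's end) and stays where it is left. No clicks or stops.
- empty_arm_seat (a point): the seat of the turning arm that carries no mug at the start: the lowest point of its dip, on the arm's centre line, 95 mm from the upright axis and 200 mm above the surface. The point turns with the crown. A mug let go here swings down until its handle is on top, its centre 55 to 60 mm below, and comes to rest in about two seconds.
- empty_arm_tip (a point): middle of the rounded upturned end of the empty arm, 125 mm from the axis, 219 mm above the surface (wire centre).
- wet_mug: the wet mug itself: plain white stoneware, straight-sided and round, 62 mm wide, 72 mm high, wall 4 mm, 0.13 to 0.25 kg, standing upright on the surface. Origin: centre of its underside; z up along the mug, its D-shaped handle to its +y side.
- wet_mug_mid (a point): centre of the wet mug, half-way up (36 mm above its underside); axes as the mug's: z along it towards the mouth, y towards the handle.
- wet_mug_handle (a point): centre of the finger hole of the wet mug's handle, 45 mm from the mug's axis (its +y), 38 mm above its underside. The hole goes through along the mug's x axis; it is 37 mm high (19 to 57 mm above the underside) and reaches from 31 to 60 mm from the mug's axis; the handle's bar is 8 mm thick.
- mug_a_handle (a point): centre of the finger hole of dry mug A, of the same kind as the wet mug, hanging loosely by its handle in the dip of an arm (hole about 13 mm below the arm's seat when at rest, mug below it with its mouth sideways; the mug's body stays below 185 mm)
- mugarm_a_seat (a point): the seat of the turning arm on which dry mug A hangs: the lowest point of its dip, on the arm's centre line, 95 mm from the upright axis and 200 mm above the surface, 90 degrees anticlockwise from the empty arm seen from above.
- mug_b_handle (a point): centre of the finger hole of dry mug B, of the same kind as the wet mug, hanging loosely by its handle in the dip of an arm (hole about 13 mm below the arm's seat when at rest, mug below it with its mouth sideways; the mug's body stays below 185 mm)
- mugarm_b_seat (a point): the seat of the turning arm on which dry mug B hangs: the lowest point of its dip, on the arm's centre line, 95 mm from the upright axis and 200 mm above the surface, 180 degrees anticlockwise from the empty arm seen from above.
- mug_c_handle (a point): centre of the finger hole of dry mug C, of the same kind as the wet mug, hanging loosely by its handle in the dip of an arm (hole about 13 mm below the arm's seat when at rest, mug below it with its mouth sideways; the mug's body stays below 185 mm)
- mugarm_c_seat (a point): the seat of the turning arm on which dry mug C hangs: the lowest point of its dip, on the arm's centre line, 95 mm from the upright axis and 200 mm above the surface, 270 degrees anticlockwise from the empty arm seen from above.
- cream_jug: white porcelain cream jug with handle, 67 x 103 x 85 mm high; loose bystander, to be left alone. Origin: centre of its underside.
- espresso_cup: small white espresso cup, 62 x 80 x 56 mm high; loose bystander, to be left alone. Origin: centre of its underside.
- lemon: lemon, 67 x 54 x 54 mm; loose bystander, to be left alone. Origin: centre of its underside.
Mind the look-alikes: they are no part of the job. What is shaped like the part that bears mug_b_handle but purple is not meant. Leave any orange look-alike of the part that bears mug_a_handle alone.

How it is judged:
By the outcome, as a careful person would: the job done as asked, in the order asked, and still so for the second after the job is handed in, with the robot touching nothing.
It also fails if it takes over 72 s, if anything falls off the work surface, if the arm or the gripper's body presses on something with over 40 N, if the wrist force passes 120 N, or if a joint passes its speed limit or range.

## Robot

A 6-joint arm with a two-finger parallel gripper is mounted at the origin on the work surface; the furniture and walls round the work are solid. World frame = base frame: x ahead of the robot, y to its left, z up, the work surface at z = 0. Lengths are in mm, angles in rad, forces in N, time in s.
With the tool pointing down it reaches from about 325 to 875 mm from the base axis. Payload 4.4 kg.
Tool frame: the origin (TCP) lies on the centre line of the jaws, within the pads' length; the fingertips stand ahead of it and the grasp point (between the pads) lies 6 mm ahead of it (ctrl.tcp_to_tips is the z of the fingertips in the tool frame, in mm); z points along the fingers, y is the line along which they close (so a half turn about z gives the same grasp; the last joint's range is limited). The gripper opens to 85 mm and grips with 20 to 120 N. Pads are 22 mm wide; open, the fingers measure 114 mm over their backs; the gripper's body (76 mm by 85 mm) begins 54 mm behind the grasp point. The pads swing forward as they close: fully open they stand 13 mm farther back than shut.
Start: joints at [-1.26, 0.207, 1.542, -0, 1.393, -0.15], TCP at [255.671, -515.034, 256.282] pointing down, gripper open.
Joint ranges: [-2.73, 2.73], [-0.86, 2.22], [0.23, 2.46], [-1.11, 4.25], [0.08, 2.63], [-2.82, 2.82]. Speed limits (rad/s): [2.79, 2.79, 3.14, 3.14, 3.14, 3.14].

## Interface

Orientations are given as a 3x3 rotation matrix whose columns are the frame's x, y, z axes.
In Python, from plant import ctrl, sensors, optics gives the robot as it stands. Calls block until the motion is done:
- ctrl.move_ptp(position, orientation): joint-space move of the TCP to a pose.
- ctrl.move_l(position, rot=None, vel=150, threshold=None): straight line of the TCP; rot=None keeps the orientation; vel is the mean speed in mm/s. With threshold (N) it stops when the force on the tool has changed by that much, and returns True; else False.
- ctrl.set_joints(angles): joint-space move.
- ctrl.gripper_to(opening, force=None): finger opening in mm; force is the grip in N (None keeps the last); returns when the fingers have stopped.
- ctrl.hold(seconds).
- ctrl.solve_ik(position, orientation): joint angles nearest the present ones, or None.
- sensors.read_state(): the state.
- optics.grab_frame(name): name is "side" or "top" or "wrist"; returns (picture, depth): 480x640x3 uint8, red, green, blue; 480x640 float32, mm along the optical axis (not along the pixel's ray), 0 where there is no reading.
- optics.camera_params(name): a dict with "mtx" (3x3 intrinsics, pixels), "R" (3x3) and "t" (3): a world point X has camera coordinates R X + t; the wrist camera has in their place "T_tool_cam" (4x4, takes a point from camera to tool coordinates, whose origin is the TCP and whose axes are the flange's). Camera axes: x right, y down, z forward; pixel columns grow to the right and rows downward; lengths in mm; the calibration is good to about 2 mm. A picture is of the moment at which its call begins: read the wrist's pose just before it. camera_params takes no time and is no camera call.
A pose or a line that the arm cannot do raises ctrl.MotionError and nothing moves.
- ctrl.finish_job(): hands the job in; it is judged then, once.
The state is a dict: "t": time; "q": joint angles; "qvel": joint speeds; "tau": joint torques, N m; "eef_pos": TCP position; "eef_rot": TCP orientation; "force": force on the tool from outside, world axes, zero at the start; "wrist_torque": the same for the moment, N m; "grip_width": finger opening in mm; "grasp_force": force on a finger pad.
Only numpy, scipy, OpenCV 4.12 (cv2) and the standard library are available. Lean on these libraries where they do the work, as an engineer would, in place of code of your own. Each camera call takes 0.05 s, during which the arm holds its last target. There are 200 camera calls.

## Working session

There is one attempt and no reset: what is moved stays moved. The work goes in short steps, each a Python script; the robot and the scene stay as the last script left them, time stands still between calls to the robot, and variables do not carry over. Pictures are saved under pics/ and viewed, at most 10 in all, crops included, and the job is handed in when it is done.

```bash
ls; mkdir -p pics
python3 - <<'E'
from plant import ctrl,sensors,optics
import cv2,numpy as np
for n in ("top","side"):
    p,d=optics.grab_frame(n); np.savez('%s.npz'%n,p=p,d=d)
    cv2.imwrite('pics/%s0.png'%n,p[:,:,::-1])
    c=optics.camera_params(n); print(n,{k:np.round(v,4).tolist() for k,v in c.items()})
c=optics.camera_params("wrist");print({k:np.round(v,3).tolist() for k,v in c.items()}, ctrl.tcp_to_tips)
E
```

```text
pics
top {'mtx': [[479.6953, 0.0, 319.6059], [0.0, 479.6953, 234.6369], [0.0, 0.0, 1.0]], 'R': [[0.0104, -0.9999, 0.01], [-0.998, -0.011, -0.0624], [0.0625, -0.0093, -0.998]], 't': [-17.7338, 592.8025, 1175.0626]}
side {'mtx': [[481.466, 0.0, 319.2517], [0.0, 481.466, 240.3968], [0.0, 0.0, 1.0]], 'R': [[-0.9306, -0.3661, -0.0059], [-0.2048, 0.5338, -0.8204], [0.3035, -0.7622, -0.5717]], 't': [559.644, 254.7766, 1004.4983]}
{'mtx': [[347.974, 0.0, 320.503], [0.0, 347.974, 243.532], [0.0, 0.0, 1.0]], 'T_tool_cam': [[0.0, -0.963, -0.269, 69.318], [1.0, 0.0, 0.001, -0.545], [-0.0, -0.269, 0.963, -117.267], [0.0, 0.0, 0.0, 1.0]]} 25.0
```

View pics/top0.png

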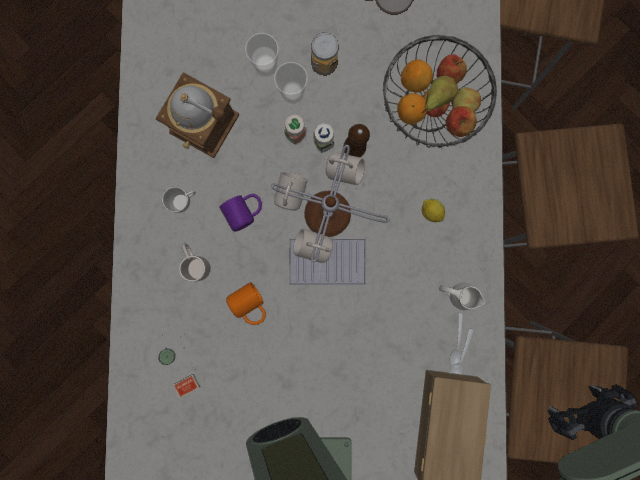

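View pics/side0.png

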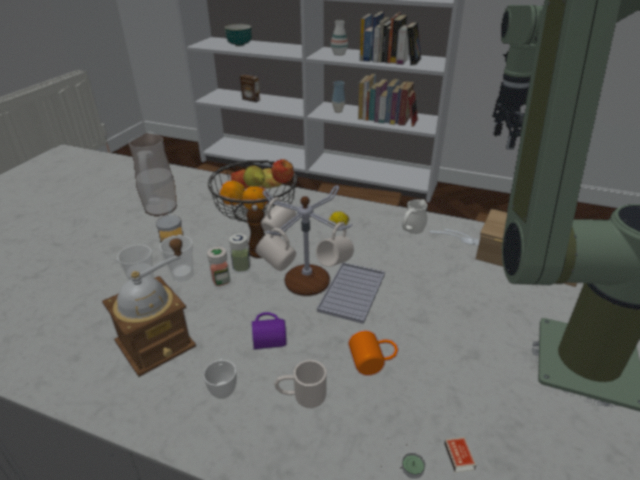

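The top view shows these candidates for the wet mug:
- White mug at (193,268), handle towards (187,250). It is at (310,385) in the side view, and it is the tallest straight-sided white one.
- Espresso cup at (176,200), smaller.
- Cream jug at (465,297), with a spout.
- Purple mug at (238,212) and orange mug at (245,300), both lying down.
- Hanging mugs at (313,245), (290,190) and (345,168).

I choose (193,268). The empty arm ends at about (386,219).

```bash
cat > h.py <<'E'
import numpy as np,cv2
from plant import ctrl,sensors,optics
def cloud(n,p,d,st=None):
    c=optics.camera_params(n);K=c['mtx']
    v,u=np.mgrid[:480,:640]
    C=np.stack([(u-K[0,2])/K[0,0]*d,(v-K[1,2])/K[1,1]*d,d],-1)
    if n=='wrist':
        T=c['T_tool_cam'];X=C@T[:3,:3].T+T[:3,3]
        X=X@np.array(st['eef_rot']).T+np.array(st['eef_pos'])
    else: X=(C-np.array(c['t']))@np.array(c['R'])
    X[d==0]=np.nan
    return X
def ray(n,u,v,z):
    c=optics.camera_params(n);R=np.array(c['R']);t=np.array(c['t'])
    o=-R.T@t; w=R.T@np.linalg.inv(c['mtx'])@np.array([u,v,1.]); return o+w*(z-o[2])/w[2]
def circ(P):
    A=np.c_[2*P[:,:2],np.ones(len(P))];s=np.linalg.lstsq(A,(P[:,:2]**2).sum(1),rcond=None)[0]
    return s[:2],np.sqrt(s[2]+s[0]**2+s[1]**2)
E
cat > m.py <<'E'
from h import *
f=np.load('top.npz');p,d=f['p'],f['d'];X=cloud('top',p,d)
def box(u0,u1,v0,v1): return X[v0:v1,u0:u1].reshape(-1,3)
print('table z',np.nanmedian(box(400,420,250,280)[:,2]))
B=box(170,220,235,290);r=B[(B[:,2]>62)&(B[:,2]<82)]
print('mug rim',circ(r),len(r),r[:,2].max())
c,_=circ(r)
hd=B[(B[:,2]>30)&(np.hypot(*(B[:,:2]-c).T)>36)];print('handle pts',len(hd),hd.mean(0) if len(hd) else 0)
# arm: high points
B=box(260,400,130,275);a=B[(B[:,2]>190)&(B[:,2]<262)];print(len(a))
g=a[a[:,2]>238];print('finial',g.mean(0),len(g))
for e in [(386,219),(274,187),(346,147),(315,258)]: print('tip',e,ray('top',*e,219))
# tray via image corners (rough mask: bluish)
hsv=cv2.cvtColor(p,cv2.COLOR_RGB2HSV);m=((p[:,:,2].astype(int)-p[:,:,0])>8).astype(np.uint8)
m[:230]=0;m[295:]=0;m[:,:280]=0;m[:,375:]=0
cs=max(cv2.findContours(m,0,2)[0],key=cv2.contourArea);R=cv2.minAreaRect(cs);print(R)
for q in cv2.boxPoints(R): print(q,ray('top',*q,12))
print('centre',ray('top',*R[0],12))
for e in [(331,202)]: print('fin',ray('top',*e,245))
S=np.load('top.npz')['p']
a=cv2.resize(S[230:295,160:225],(400,400),interpolation=2);b=cv2.resize(S[130:295,265:400],(int(135*3.4),int(165*3.4)),interpolation=2)
s=np.load('side.npz')['p'];b2=cv2.resize(s[345:415,190:340],(400,187));o=np.zeros((600,800,3),np.uint8)
o[:400,:400][:,:]=cv2.resize(a,(400,400));o[400:587,:400]=b2;b=b[:600,:400];o[:b.shape[0],400:400+b.shape[1]]=b
cv2.imwrite('pics/crop1.png',o[:,:,::-1])
E
python3 m.py
```

```text
table z -0.39725003671697234
mug rim (array([512.11124272, 291.77277116]), np.float64(30.64038626114929)) 201 75.85308531601021
handle pts 44 [555.25760156 312.38053015  56.10227496]
1520
finial [647.01834801 -29.90153985 244.35425719] 91
tip (386, 219) [ 614.46001713 -147.07585281  219.        ]
tip (274, 187) [678.66788268  86.40573    219.        ]
tip (346, 147) [764.95227935 -62.90191452 219.        ]
tip (315, 258) [ 5.32001369e+02 -5.17579108e-01  2.19000000e+02]
((352.9000244140625, 276.8000183105469), (4.110960960388184, 2.8460497856140137), 18.434947967529297)
[350.5     277.50003] [487.2919765  -89.48624398  12.        ]
[351.40002 274.80002] [494.0155002  -91.68684774  12.        ]
[355.30005 276.1    ] [ 490.88725909 -101.42677424   12.        ]
[354.40002 278.80002] [484.16547905 -99.22276939  12.        ]
centre [489.08936486 -95.45566908  12.        ]
fin [645.23072391 -31.65727776 245.        ]
```

View pics/crop1.png

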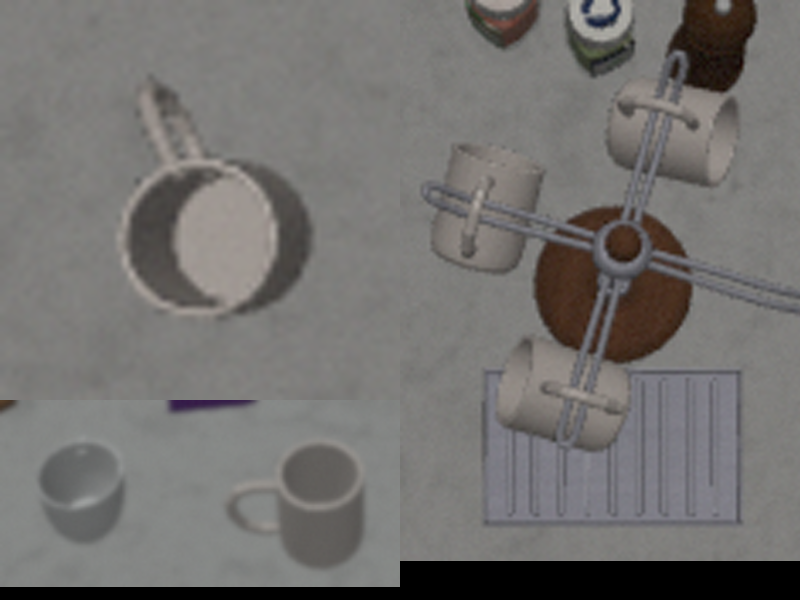

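The crop shows a straight-sided white mug with a tall handle, so it is the wet mug; the espresso cup is clearly smaller. The empty arm points right at about -105°. The tray corners are at about (290,239), (365,239) and (290,284). Next I'll compute the geometry and check IK.

```bash
cat >> h.py <<'E'
AX=np.array([647.,-31.])
def tooldown(a,s=1):  # tool y along horizontal angle a
    y=s*np.array([np.cos(a),np.sin(a),0]);z=np.array([0,0,-1.]);return np.c_[np.cross(y,z),y,z]
def hang_rot(side,tilt,flip): # side=+1: handle to +y; tilt raises handle. returns mug R, tool R
    my=np.array([0,side,0.]);mz=np.array([0,0,1.])
    c,s=np.cos(tilt),np.sin(tilt);y=c*my+s*mz;z=c*mz-s*my;x=np.cross(y,z)
    ty=flip*x;return np.c_[x,y,z],np.c_[np.cross(ty,-z),ty,-z]
E
python3 - <<'E'
from h import *
q=[ray('top',*e,12) for e in [(289.7,238.8),(365.3,238.8),(289.7,283.8),(365.3,283.8)]]
print(np.round(q,1)); c=np.mean(q,0);print('tray',c, 'axis est',np.degrees(np.arctan2(*(AX-c[:2])[::-1])),np.linalg.norm(AX-c[:2]))
f=np.load('top.npz');X=cloud('top',f['p'],f['d']);B=X[225:270,170:220].reshape(-1,3)
h=B[(B[:,2]>20)&(np.hypot(B[:,0]-512,B[:,1]-291.8)>37)&(B[:,0]>512)];print(np.round(h[::4],0).tolist())
f=np.load('side.npz');X=cloud('side',f['p'],f['d']);B=X[365:405,270:330].reshape(-1,3);B=B[B[:,2]>8]
h=B[(np.hypot(B[:,0]-512,B[:,1]-291.8)>36)];print(np.round(h[::5],0).tolist())
print(circ(B[B[:,2]>66]))
for s in (1,-1): print(s,[ (lambda r: None if r is None else np.round(r,1)[[0,4,5]].tolist())(ctrl.solve_ik([*(AX+112*np.array([np.cos(a),np.sin(a)])),220],tooldown(a+np.pi/2,s))) for a in np.radians([-105,-140,-180])])
for side in (1,-1):
  for fl in (1,-1):
    for t in (0,30,45,60,75,90):
      M,T=hang_rot(side,np.radians(t),fl)
      out=[]
      for r in (95,150):
        hole=np.array([AX[0]-r,AX[1],195]);o=hole-M@[0,45,38];p=o+M@[0,0,52]
        k=ctrl.solve_ik(p,T);out.append(None if k is None else np.round(k,2).tolist())
      print(side,fl,t,out)
E
```

```text
[[ 582.1   63.2   12. ]
 [ 584.2 -125.9   12. ]
 [ 470.2   61.6   12. ]
 [ 472.  -126.4   12. ]]
tray [527.13122522 -31.90535149  12.        ] axis est 0.4327384934065911 119.87219372591046
[[567.0, 319.0, 48.0], [564.0, 317.0, 56.0], [562.0, 319.0, 55.0], [563.0, 313.0, 41.0], [560.0, 313.0, 61.0], [561.0, 312.0, 29.0], [557.0, 311.0, 60.0], [559.0, 311.0, 23.0], [556.0, 317.0, 27.0], [552.0, 310.0, 69.0], [554.0, 313.0, 22.0], [550.0, 310.0, 62.0], [547.0, 311.0, 65.0], [549.0, 311.0, 20.0], [546.0, 308.0, 22.0]]
[[488.0, 263.0, 70.0], [479.0, 275.0, 70.0], [547.0, 306.0, 66.0], [552.0, 309.0, 65.0], [477.0, 282.0, 67.0], [551.0, 311.0, 64.0], [477.0, 282.0, 65.0], [553.0, 311.0, 62.0], [544.0, 309.0, 63.0], [559.0, 313.0, 59.0], [549.0, 311.0, 60.0], [565.0, 315.0, 54.0], [554.0, 315.0, 60.0], [562.0, 316.0, 54.0], [477.0, 280.0, 51.0], [558.0, 316.0, 53.0], [561.0, 318.0, 52.0], [562.0, 321.0, 51.0], [566.0, 318.0, 43.0], [477.0, 281.0, 40.0], [476.0, 294.0, 54.0], [562.0, 318.0, 40.0], [476.0, 294.0, 50.0], [560.0, 315.0, 33.0], [562.0, 319.0, 34.0], [556.0, 309.0, 25.0], [557.0
[... 1384 characters left out ...]
 2.03, 2.14]]
-1 1 0 [None, None]
-1 1 30 [None, [0.15, 0.22, 1.78, -0.54, 1.28, -2.8]]
-1 1 45 [[0.23, 0.43, 1.63, -0.78, 1.38, -2.64], [0.25, 0.34, 1.76, -0.78, 1.36, -2.6]]
-1 1 60 [[0.29, 0.56, 1.61, -0.98, 1.49, -2.49], [0.32, 0.48, 1.74, -0.97, 1.49, -2.43]]
-1 1 75 [None, None]
-1 1 90 [None, None]
-1 -1 0 [[-0.13, 0.2, 1.65, -0.0, 1.29, -0.13], [-0.15, 0.09, 1.78, -0.0, 1.27, -0.15]]
-1 -1 30 [[0.13, 0.32, 1.64, -0.54, 1.3, 0.31], [0.15, 0.22, 1.78, -0.54, 1.28, 0.34]]
-1 -1 45 [[0.23, 0.43, 1.63, -0.78, 1.38, 0.5], [0.25, 0.34, 1.76, -0.78, 1.36, 0.55]]
-1 -1 60 [[0.29, 0.56, 1.61, -0.98, 1.49, 0.65], [0.32, 0.48, 1.74, -0.97, 1.49, 0.71]]
-1 -1 75 [None, None]
-1 -1 90 [None, None]
```

Axis and tray agree: 120 mm apart, with the tray direction at about 180.5°. Turning the crown now.

Run:
```python
from h import *
def pose(a,r=112,z=220): a=np.radians(a);return [*(AX+r*np.array([np.cos(a),np.sin(a)])),z],tooldown(a+np.pi/2,1)
ctrl.gripper_to(40)
s=sensors.read_state();ctrl.move_l([s['eef_pos'][0],s['eef_pos'][1],340],vel=250)
p,R=pose(-105,z=300);ctrl.move_ptp(p,R)
print('down',ctrl.move_l(pose(-105)[0],vel=80,threshold=6))
ctrl.gripper_to(24,20)
for a in np.linspace(-105,-179.5,8)[1:]:
    p,R=pose(a);ctrl.move_l(p,R,vel=50)
ctrl.gripper_to(14,20);s=sensors.read_state();print(s['grip_width'],s['grasp_force'],s['force'],s['eef_pos'])
ctrl.gripper_to(40);ctrl.move_l([p[0],p[1],310],vel=120)
ctrl.move_ptp([p[0]-60,150,330],tooldown(np.radians(25.5-90),1))
f,d=optics.grab_frame('top');cv2.imwrite('pics/top1.png',cv2.resize(f[120:300,230:430],(800,720))[:600,:,::-1]);np.savez('top1.npz',p=f,d=d)
print(sensors.read_state()['t'])
```

```text
down False
13.99143424034557 13.487228276208043 [-0.28165149 -2.15002585  0.92795182] [535.01712842 -32.53502814 220.10099408]
10.7583
```

View pics/top1.png

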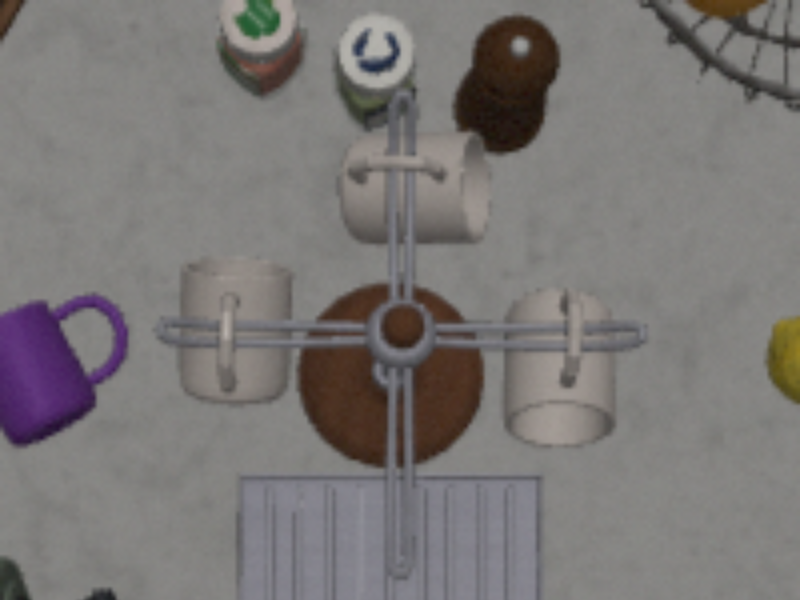

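The empty arm now points straight out over the tray: tip at crop (400,568), full-frame (330,262). All three dry mugs are still hanging. Next I'll measure the wet mug with the wrist camera.

Run:
```python
from h import *
t=ray('top',330,262,219);print('tip',t,np.degrees(np.arctan2(*(t[:2]-AX)[::-1])))
for z in (120,150,175): print('mugA near x',ray('top',370,231.3,z))
ctrl.gripper_to(84)
ctrl.move_ptp([508,289,270],tooldown(np.radians(25.5-90),1));ctrl.hold(0.3)
s=sensors.read_state();print(s['q'],s['force'])
p,d=optics.grab_frame('wrist');cv2.imwrite('pics/w1.png',p[:,:,::-1]);X=cloud('wrist',p,d,s)
B=X.reshape(-1,3);B=B[(np.hypot(B[:,0]-511,B[:,1]-291)<75)&(B[:,2]>8)&(B[:,2]<85)]
r=B[(B[:,2]>66)];c,R=circ(r)
for _ in range(4):
    e=abs(np.hypot(*(r[:,:2]-c).T)-R);r=r[e<4] ;c,R=circ(r)
print('rim',c,R,len(r),np.median(r[:,2]))
D=np.hypot(*(B[:,:2]-c).T);h=B[(D>38)&(D<72)&(B[:,0]>c[0])];v=h[:,:2]-c
o=h[D[(D>38)&(D<72)&(B[:,0]>c[0])]>45]
print('handle dir',np.degrees(np.arctan2(*np.median(v,0)[::-1])),len(h),h[:,2].max(),D.max(),np.degrees(np.arctan2(*(np.median(o[:,:2],0)-c)[::-1])))
```

```text
tip [524.08481374 -31.54850724 219.        ] -179.74432011027898
mugA near x [ 595.49359676 -125.26267104  120.        ]
mugA near x [ 593.36938117 -121.82190981  150.        ]
mugA near x [ 591.59920152 -118.95460878  175.        ]
[ 3.67236960e-01  2.14014077e-01  1.50135874e+00 -2.27400658e-04
  1.42432350e+00  1.49478474e+00] [-0.20780047 -0.26295999  0.32553452]
rim [508.58348155 289.42825542] 28.64168139503315 927 71.4116853678074
handle dir 24.77627454699687 285 66.628673642796 66.65089037379285 24.87416455621595
```

View pics/w1.png

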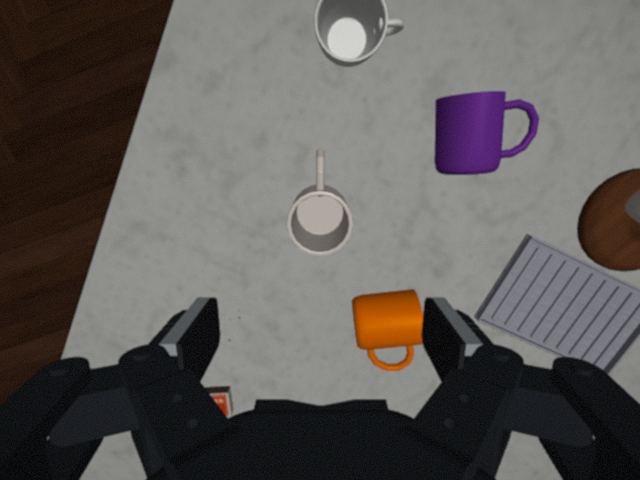

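The mug is centred at about (320,220) in the wrist view, with its handle straight up along tool x, so the 25° direction is right. Mug A's mouth sticks out to x≈593, so I'll bring the wet mug in on the +y side, tilted with the handle up.

```bash
cat >> h.py <<'E'
TH=np.radians(-179.6);TILT=np.radians(50)
def hp(r,z,dy=0,tilt=TILT): # TCP pose with hole centre at radius r along empty arm, height z
    M,T=hang_rot(-1,tilt,-1)
    hole=np.array([AX[0]+r*np.cos(TH),AX[1]+r*np.sin(TH)+dy,z]);return hole-M@[0,45,38]+M@[0,0,52],T
E
python3 - <<'E'
from h import *
R=tooldown(np.radians(115),1);c=[509,290]
ctrl.move_ptp([*c,200],R)
print('down',ctrl.move_l([*c,52],vel=100,threshold=8))
ctrl.gripper_to(50,45);s=sensors.read_state();print(s['grip_width'],s['grasp_force'],s['force'])
ctrl.move_l([*c,260],vel=120)
s=sensors.read_state();print(s['grip_width'],s['grasp_force'],s['force'],s['t'])
p,T=hp(200,290);ctrl.move_ptp(p,T)
p,T=hp(170,222);ctrl.move_l(p,vel=100);ctrl.hold(.3)
s=sensors.read_state();print(s['grip_width'],s['eef_pos'],p,s['t'])
o=np.zeros((480,800,3),np.uint8)
f,d=optics.grab_frame('side');np.savez('s2.npz',p=f,d=d);o[:,:400]=cv2.resize(f[150:330,240:390],(400,480))
f,d=optics.grab_frame('top');np.savez('t2.npz',p=f,d=d);o[:,400:]=cv2.resize(f[180:324,265:385],(400,480))
cv2.imwrite('pics/pre.png',o[:,:,::-1])
E
```

```text
down False
59.34008083468167 48.71110584586859 [ 0.06363113 -1.67259396  3.63580344]
59.320786076529124 48.82000342011452 [ 0.05981282 -1.30141072 -2.3496943 ] 18.7833
59.72832875273835 [477.1131064    7.56325385 197.0252506 ] [477.00414278   7.46325039 196.5270266 ] 21.825
```

View pics/pre.png

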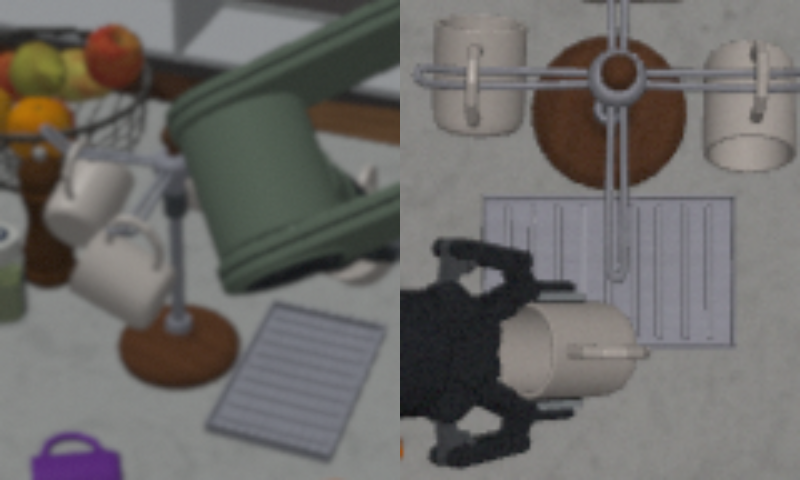

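The side view is blocked by the arm. In the top view the handle runs across crop (575–648, 352), in line with the empty arm tip at (617,275). I'll check the handle in the mug's own frame, using the depth points.

Run:
```python
from h import *
s=sensors.read_state();M,T=hang_rot(-1,TILT,-1)
o=np.array(s['eef_pos'])-M@[0,0,52]
f=np.load('t2.npz');X=cloud('top',f['p'],f['d'])[:, :].reshape(-1,3);L=(X-o)@M
h=L[(abs(L[:,0])<15)&(L[:,1]>38)&(L[:,1]<80)&(L[:,2]>0)&(L[:,2]<80)]
print(len(h),'x',np.percentile(h[:,0],[5,50,95]),'y max',np.percentile(h[:,1],[5,50,95]),'z',np.percentile(h[:,2],[2,50,98]))
b=L[(abs(L[:,0])<28)&(abs(L[:,1])<36)&(L[:,2]>-10)&(L[:,2]<66)];print('body top y-fit',np.percentile(b[:,1],[50,98]), 'z',np.percentile(b[:,2],[1,99]))
```

```text
85 x [-2.83762634 -0.07724315  3.50610413] y max [41.2387392  58.28717277 63.50747474] z [25.04161235 54.58276782 66.79517162]
body top y-fit [16.39319851 27.94777873] z [ 6.09764273 65.72665478]
```

Run:
```python
from h import *
M,T=hang_rot(-1,TILT,-1);k=M@[0,2,0]
f0=np.array(sensors.read_state()['force'])
ok=True
for r,z,v in [(138,219,60),(118,214,30),(106,204,30),(95,199,30)]:
    if ctrl.move_l(hp(r,z)[0]+k,vel=v,threshold=4): print('contact at',r,z,np.array(sensors.read_state()['force'])-f0);ok=False;break
if ok: print('lower',ctrl.move_l(hp(95,184)[0]+k,vel=15,threshold=1.5))
s=sensors.read_state();print(s['force']-f0,s['t'],np.array(s['eef_pos'])-hp(95,199)[0]-k)
o=np.zeros((480,800,3),np.uint8)
f,d=optics.grab_frame('side');o[:,:400]=cv2.resize(f[150:330,240:390],(400,480))
f,d=optics.grab_frame('top');np.savez('t3.npz',p=f,d=d);o[:,400:]=cv2.resize(f[180:324,265:385],(400,480))
cv2.imwrite('pics/ins.png',o[:,:,::-1])
```

```text
lower True
[1.44156071 0.2299622  3.84144257] 25.2917 [-0.15098934 -0.40672589 -8.97852701]
```

View pics/ins.png

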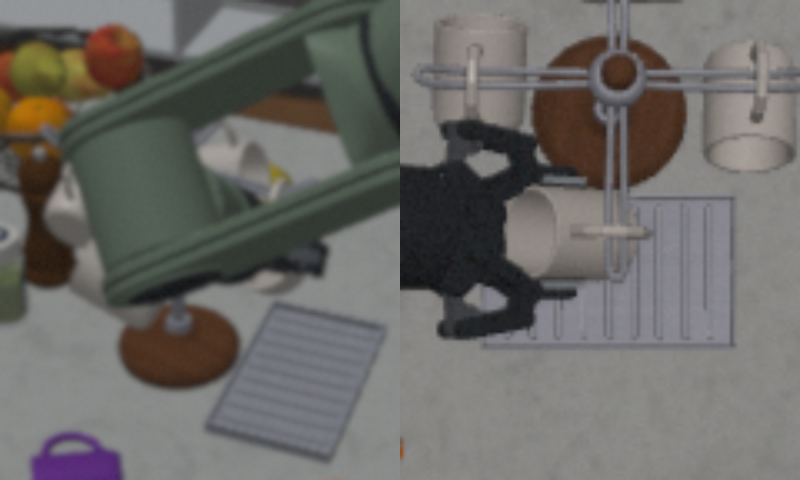

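The handle sits over the empty arm at crop (612,232), and the 3.8 N upward force shows the bar is resting on the wires. I'll release with a small opening and back out along the tool axis.

Run:
```python
from h import *
s=sensors.read_state();p=np.array(s['eef_pos']);R=np.array(s['eef_rot']);f0=np.array(s['force'])
ctrl.gripper_to(68);ctrl.hold(.8)
s=sensors.read_state();print(s['grip_width'],s['force']-f0)
print(ctrl.move_l(p-R[:,2]*100,vel=60,threshold=8),sensors.read_state()['force'])
p=np.array(sensors.read_state()['eef_pos'])
ctrl.move_l(p+[-150,60,120],vel=200);ctrl.hold(1.0)
print(sensors.read_state()['t'])
o=np.zeros((480,800,3),np.uint8)
f,d=optics.grab_frame('side');o[:,:400]=cv2.resize(f[150:330,240:390],(400,480))
f,d=optics.grab_frame('top');np.savez('t4.npz',p=f,d=d);o[:,400:]=cv2.resize(f[180:324,265:385],(400,480))
cv2.imwrite('pics/rel.png',o[:,:,::-1])
```

```text
68.24101384666108 [-1.19866644  1.07699526 -1.13198691]
False [-0.34017521 -0.08174424  0.28934794]
30.425
```

View pics/rel.png

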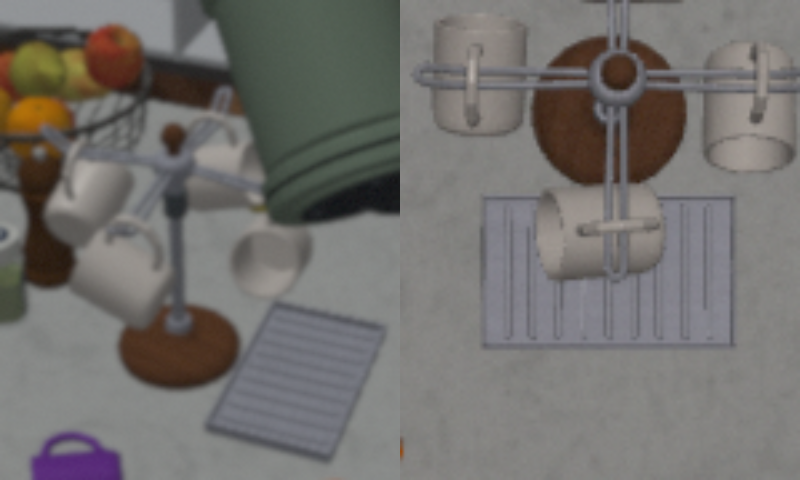

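The wet mug hangs by its handle on the arm at crop (617,228). The arm tip at (615,276) is still centred over the tray, and the three dry mugs are in place. I'll let it settle, check that nothing is moving, and hand in.

Run:
```python
from h import *
ctrl.hold(2.5)
a=optics.grab_frame('top')[0].astype(int);ctrl.hold(.5);b=optics.grab_frame('top')[0].astype(int)
print('moving px',(abs(a-b)[130:300,260:400].max(-1)>25).sum(),'vs before',(abs(np.load('top1.npz')['p'].astype(int)-b)[130:240,150:500].max(-1)>40).sum())
print(ctrl.finish_job())
```

```text
moving px 0 vs before 39
the job is handed in; nothing more can be done
None
```

The job is handed in: the wet mug hangs at rest by its handle in the dip of the empty arm, which points over the middle of the drip tray, and the three dry mugs are still on their arms.

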